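# Open the push-and-turn safety cap of a leaning can

## Task

Open the blue safety cap on its leaning can: push the cap right down along the can's slope, keep it down and turn it anticlockwise to its stop, where the arrow on its white button points at the green stripe, then let go so that the cap springs back up. Keep the can with the orange cap closed and do not disturb the loose things on the bench.

Things in the scene. Friction and masses are not known exactly. Their poses are not given: they have to be found in the camera images.
- blue_can: White can with blue cap in a plywood cradle, all fixed to the bench. Can 76 mm across, 112 mm tall, leaning 30 deg, top towards the cradle's -x (about towards the robot). Origin: under the centre of the 165 x 118 mm base plate, z up. Can's shoulder, 43 to 55 mm below the cap's top along the can's axis, bears a red (closed) and a green (open) stripe 50 deg apart, on the robot's side.
- blue_cap_top (a point): Centre of the top face of the blue cap: round ribbed shell, 44 mm diameter, 32 mm tall. z = the can's axis, out of the cap, 30 deg from vertical; x and y do not turn with the cap. It moves with the cap when pressed. In the face sits a white button, 19 mm across, level with it at rest, with a black arrow; it belongs to the inner cap and is not pressed down.
- blue_press (a joint): How far the blue cap's shell is pressed towards its can along the can's axis: 0 sprung up, 0.007 m fully down. Spring: 4 N at the start of travel, 11 N fully down; springs back when let go.
- blue_lock (a joint): Angle of the blue can's inner cap, shown by the arrow: 0 at the red stripe (closed), 0.87 rad at the green stripe (open, end stop); grows anticlockwise seen from above the cap. Takes 0.15 N m, stays where left.
- blue_shell (a joint): Angle of the blue cap's outer shell (rad, anticlockwise positive, any start). Unpressed it spins idly. Pressed more than 3 mm, its lugs catch and turn the inner cap, after up to 0.55 rad of idle turning. If lugs meet head on, the shell stops 3 mm down and drops home once turned a little while pressed.
- orange_can: White can with orange cap in a plywood cradle, all fixed to the bench. Can 76 mm across, 112 mm tall, leaning 30 deg, top towards the cradle's -x (about towards the robot). Origin: under the centre of the 165 x 118 mm base plate, z up. Can's shoulder, 43 to 55 mm below the cap's top along the can's axis, bears a red (closed) and a green (open) stripe 50 deg apart, on the robot's side.
- orange_cap_top (a point): Centre of the top face of the orange cap: round ribbed shell, 44 mm diameter, 32 mm tall. z = the can's axis, out of the cap, 30 deg from vertical; x and y do not turn with the cap. It moves with the cap when pressed. In the face sits a white button, 19 mm across, level with it at rest, with a black arrow; it belongs to the inner cap and is not pressed down.
- orange_press (a joint): How far the orange cap's shell is pressed towards its can along the can's axis: 0 sprung up, 0.007 m fully down. Spring: 4 N at the start of travel, 11 N fully down; springs back when let go.
- orange_lock (a joint): Angle of the orange can's inner cap, shown by the arrow: 0 at the red stripe (closed), 0.87 rad at the green stripe (open, end stop); grows anticlockwise seen from above the cap. Takes 0.15 N m, stays where left.
- orange_shell (a joint): Angle of the orange cap's outer shell (rad, anticlockwise positive, any start). Unpressed it spins idly. Pressed more than 3 mm, its lugs catch and turn the inner cap, after up to 0.55 rad of idle turning. If lugs meet head on, the shell stops 3 mm down and drops home once turned a little while pressed.
- tape_ring: Loose roll of black electrical tape lying flat, 62 x 59 x 19 mm; origin at the centre of its underside.
- small_box: Loose small blue cardboard box, 52 x 72 x 44 mm; origin at the centre of its underside.
- screwdriver: Loose short screwdriver with a black handle, 29 x 127 x 27 mm; origin under its middle.

How it is judged:
On the way:
1. the blue cap is pressed down by more than 3 mm while its lock is still below 0.5 rad (value of joint blue_press above 0.003 m and value of joint blue_lock below 0.5 rad), for 0.05 s.
At the end, for the whole second after the job is handed in: The blue can's inner cap is turned to more than 0.70 rad (arrow within 10 deg of the green stripe), the blue cap has sprung back to within 1.5 mm of its top position, and the orange can's lock is below 0.3 rad (value of joint blue_lock above 0.7 rad and value of joint blue_press below 0.0015 m and value of joint orange_lock below 0.3 rad); the robot touches nothing.
It fails at once if the orange can's lock is turned past 0.3 rad (value of joint orange_lock above 0.3 rad).
It fails at once if a loose thing (tape roll, small box, screwdriver) is moved by more than 40 mm (distance of any of tape_ring, small_box, screwdriver from where it was at the start of the episode above 0.04 m).
It also fails if it takes over 38 s, if anything falls off the work surface, if the arm or the gripper's body presses on something with over 40 N, if the wrist force passes 120 N, or if a joint passes its speed limit or range.

## Robot

A 6-joint arm with a two-finger parallel gripper is mounted at the origin on a cart in front of the work surface, level with it; the furniture and walls round the work are solid. World frame = base frame: x ahead of the robot, y to its left, z up, the work surface at z = 0. Lengths are in m, angles in rad, forces in N, time in s.
With the tool pointing down it reaches from about 0.3 to 1 m from the base axis. Payload 5.1 kg.
Tool frame: the origin (TCP) lies midway between the tips of the shut fingers; the grasp point (between the pads) lies arm.grip_depth behind it (arm.grip_depth is the distance from the TCP to the grasp point, in m); z points along the fingers, y is the line along which they close (so a half turn about z gives the same grasp; the last joint's range is limited). The gripper opens to 95 mm and grips with 3 to 60 N. Pads are 20 mm wide; open, the fingers measure 119 mm over their backs; the gripper's body (75 mm by 180 mm) begins 59 mm behind the grasp point.
Start: joints at [1.159, 0.124, 1.65, -0, 1.367, -0.083], TCP at [0.21, 0.615, 0.194] pointing down, gripper open.
Joint ranges: [-2.61, 2.61], [-1.02, 2.33], [0.03, 2.71], [-1.35, 4.49], [0.32, 2.68], [-2.91, 2.91]. Speed limits (rad/s): [2.57, 2.57, 3.14, 3.14, 3.14, 3.14].

## Interface

Orientations are given as a unit quaternion [w, x, y, z].
In Python, from workcell import status, capture, camera_params, job, arm gives the robot as it stands.
- The arm moves only by the tool carry_out, never from a script. Its argument "steps" is one flat list of numbers, 7 for each row, row after row: the shift along the tool's x, y, z in m, then the turn, a rotation vector about the tool's x, y, z in degrees, then the finger opening in m, from 0 to 0.0951. In form: [dx, dy, dz, ax, ay, az, gripper, dx, dy, dz, ax, ay, az, gripper, ...]. A call has 1 to 8 rows; each row shifts and turns the commanded pose from where the row before left it, along the tool's axes as they then stand; what a row does not reach is not made up. A row lasts 1/12 s, in which the tool goes at most 41.7 mm and 7.16 degrees, less where a joint would pass 70% of its speed; a pose out of reach is approached as far as the arm can. A call with a gripper value outside its range is refused whole. The fingers move at their own pace and stop on an object; "squeeze" is the grip in N (left out, the last holds). Time passes only in rows, so rows that do not move let the fingers close. It gives the time, the measured TCP pose, the force, the opening and the grip force at its end, in the units of the state.
- status.state(): the state, without advancing time (a new reading comes with each control period).
- capture(name): name is "side" or "top" or "wrist"; returns (picture, depth): 480x640x3 uint8, blue, green, red; 480x640 float32, m along the optical axis (not along the pixel's ray), 0 where there is no reading.
- camera_params(name): a dict with "camera_matrix" (3x3 intrinsics, pixels), "R" (3x3) and "t" (3): a world point X has camera coordinates R X + t. Camera axes: x right, y down, z forward; pixel columns grow to the right and rows downward; lengths in m; the calibration is good to about 2 mm. The wrist camera is an equidistant fisheye: a pixel r from the principal point sees the ray r / f radians off the axis. A picture is of the moment at which its call begins: read the wrist's pose just before it. camera_params takes no time and is no camera call; for the wrist camera it gives the pose at the moment of the call.
- job.close_job(): hands the job in; it is judged then, once.
The state is a dict: "t": time; "joints": joint angles; "joint_vel": joint speeds; "joint_efforts": joint torques, N m; "tool_pos": TCP position; "ee_rot": TCP orientation; "wrist_force": force on the tool from outside, world axes, zero at the start; "torque": the same for the moment, N m; "gripper_width": finger opening in m; "finger_force": force on a finger pad.
Only numpy, scipy, OpenCV 4.12 (cv2) and the standard library are available. Lean on these libraries where they do the work, as an engineer would, in place of code of your own. Each camera call takes 0.05 s, during which the arm holds its last target. There are 200 camera calls.

## Working session

There is one attempt and no reset: what is moved stays moved. The work goes in short steps, Python scripts to look and compute and a tool call to move; the robot and the scene stay as the last step left them, time stands still between calls to the robot, and variables do not carry over. Pictures are saved under pics/ and viewed, at most 10 in all, crops included, and the job is handed in when it is done.

Besides the shell and the picture viewer there is one more tool, called after "Call:" as name(argument=value, ...), one argument or row to a line, values as JSON. carry_out: Moves the arm, as the interface text tells. Its arguments: {"type":"object","properties":{"steps":{"type":"array","items":{"type":"number"}},"squeeze":{"type":"number"}},"required":["steps"]}

```bash
mkdir -p pics; ls
python3 - <<'E'
from workcell import status, capture, camera_params, arm
import cv2,numpy as np
print(status.state()); print(arm.grip_depth)
for n in ("side","top"):
    p,d=capture(n); cv2.imwrite(f"pics/{n}0.png",p); np.save(f"{n}0.npy",d)
    print(n,camera_params(n))
E
```

```text
pics
{'t': 0.0, 'joints': array([ 1.15941474e+00,  1.24480759e-01,  1.65162939e+00,  2.97275686e-05,
        1.36749102e+00, -8.25558288e-02]), 'joint_vel': array([ 0.0002114 ,  0.00019159, -0.00085723, -0.00026562,  0.00137675,
       -0.00141893]), 'joint_efforts': array([ 5.91638000e-04, -4.17605817e+01, -3.59933317e+01,  7.73286307e-02,
        4.94094787e-02, -1.46418779e-04]), 'tool_pos': array([0.20963147, 0.61456764, 0.19282921]), 'ee_rot': array([-2.59619975e-04,  1.63676047e-01,  9.86513630e-01, -9.70229613e-04]), 'wrist_force': array([-0.94612879, -0.15820909,  0.15154124]), 'torque': array([-0.0321303 ,  0.04987411,  0.03677592]), 'finger_force': 0.0, 'gripper_width': 0.09517176454543964}
0.0188
side {'camera_matrix': array([[439.84509487,   0.        , 321.99286596],
       [  0.        , 439.84509487, 246.00451724],
       [  0.        ,   0.        ,   1.        ]]), 'R': array([[-0.99748449, -0.06763498,  0.02121786],
       [-0.05037826,  0.46583791, -0.88343482],
       [ 0.04986701, -0.88228145, -0.46807342]]), 't': array([0.48687656, 0.05320014, 1.00760505])}
top {'camera_matrix': array([[451.42524609,   0.        , 326.99777732],
       [  0.        , 451.42524609, 237.45903764],
       [  0.        ,   0.        ,   1.        ]]), 'R': array([[-0.17215115, -0.98506817,  0.00216581],
       [-0.96395439,  0.16800768, -0.20631375],
       [ 0.20286923, -0.03760489, -0.97848349]]), 't': array([0.21682129, 0.46799901, 0.86897622])}
```

View pics/top0.png

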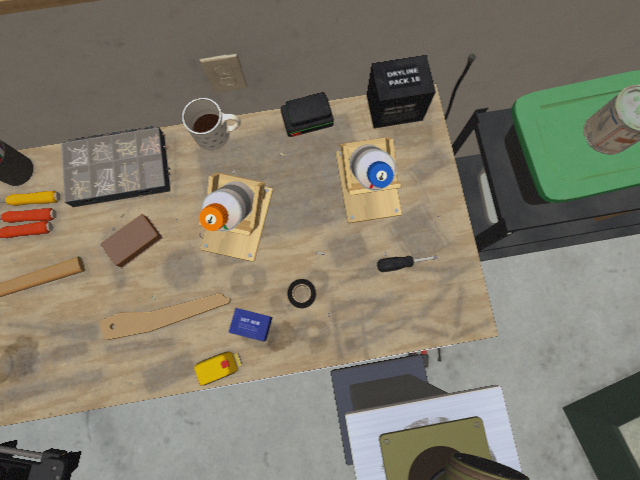

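View pics/side0.png

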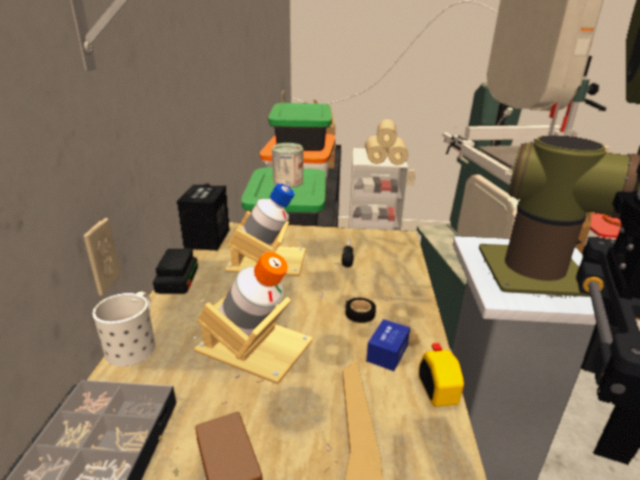

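The top view shows the blue cap at about (380,175), the orange cap at (213,217), the tape at (301,293), the screwdriver at (405,263) and the box at (250,324). The side view shows the blue cap at (283,195).

```bash
cat > h.py <<'E'
from workcell import status, capture, camera_params, arm
import cv2,numpy as np
from scipy.spatial.transform import Rotation as Ro
def pts(cp,d,m):
    v,u=np.nonzero(m&(d>0)); z=d[v,u]; K=cp["camera_matrix"]
    c=np.c_[(u-K[0,2])/K[0,0]*z,(v-K[1,2])/K[1,1]*z,z]
    return (c-cp["t"])@cp["R"], np.c_[u,v]
def ray(cp,uv):
    d=np.linalg.inv(cp["camera_matrix"])@[uv[0],uv[1],1]; return -cp["R"].T@cp["t"], cp["R"].T@d
E
python3 - <<'E'
from h import *
p=cv2.imread("pics/top0.png"); d=np.load("top0.npy"); cp=camera_params("top")
hsv=cv2.cvtColor(p,cv2.COLOR_BGR2HSV)
blue=cv2.inRange(hsv,(98,140,60),(125,255,255))>0
box=np.zeros_like(blue); box[155:195,360:400]=1
P,uv=pts(cp,d,blue&box)
print(len(P),uv.min(0),uv.max(0),P.min(0),P.max(0))
# button
cnt,_=cv2.findContours(((blue&box)*255).astype(np.uint8),cv2.RETR_EXTERNAL,cv2.CHAIN_APPROX_NONE)
c=max(cnt,key=cv2.contourArea); fill=np.zeros(blue.shape,np.uint8); cv2.drawContours(fill,[c],-1,255,-1)
print("ell",cv2.fitEllipse(c))
but=(fill>0)&~blue; but=cv2.erode(fill,np.ones((3,3)))>0
white=but&(hsv[...,1]<110)
B,buv=pts(cp,d,white); print("button uv",buv.mean(0),"3d",np.median(B,0),len(B))
Q=P[np.linalg.norm(P-np.median(B,0),axis=1)<0.03]
Q=np.r_[Q,B]
best=0
rng=np.random.default_rng(0)
for _ in range(2000):
    a,b,e=Q[rng.choice(len(Q),3,False)]; n=np.cross(b-a,e-a); L=np.linalg.norm(n)
    if L<1e-5: continue
    n/=L; i=abs((Q-a)@n)<0.0015
    if i.sum()>best: best=i.sum(); I=i
c0=Q[I].mean(0); n=np.linalg.svd(Q[I]-c0)[2][2]; n*=np.sign(n[2])
print("plane",best,len(Q),c0,n,"tilt",np.degrees(np.arccos(n[2])),"yaw",np.degrees(np.arctan2(n[1],n[0])))
# plate
W,wuv=pts(cp,d,np.ones_like(blue))
Z=np.zeros(blue.shape);X=np.zeros(blue.shape+(3,));Z[wuv[:,1],wuv[:,0]]=W[:,2]
pl=(hsv[...,0]>12)&(hsv[...,0]<28)
m=np.zeros_like(blue);m[190:225,335:410]=1
plate=m&(Z>0.006)&(Z<0.03)
PP,_=pts(cp,d,plate); print("plate",len(PP),np.median(PP[:,2]))
r=cv2.minAreaRect((PP[:,:2]*1000).astype(np.float32)); print(r,cv2.boxPoints(r))
# obstacle heights near
for name,(u,v) in dict(box=(250,322),tape=(301,283),drv=(395,263),pack=(400,75),orange=(211,217),black=(305,112)).items():
    print(name,W[(wuv==[u,v]).all(1)])
s=cv2.imread("pics/side0.png")
a=cv2.resize(p[140:225,330:415],None,fx=6,fy=6,interpolation=cv2.INTER_CUBIC)
b=cv2.resize(s[175:285,215:315],None,fx=4.6,fy=4.6,interpolation=cv2.INTER_CUBIC)[:510]
H=min(len(a),len(b)); o=np.hstack([a[:H],b[:H]])[:, :1000]
o=cv2.resize(o,(800,int(H*800/o.shape[1]))); cv2.imwrite("pics/z.png",o)
E
```

```text
419 [367 161] [392 187] [ 0.54829362 -0.00241439  0.11852477] [0.59851124 0.04667123 0.19315285]
ell ((379.7709045410156, 173.8933868408203), (23.9724178314209, 25.69403839111328), 141.65298461914062)
button uv [381.19318182 175.36363636] 3d [0.56624921 0.02352134 0.18029017] 88
plane 316 497 [0.5667025  0.02435645 0.18019828] [-0.48726717  0.01055007  0.87318921] tilt 29.16861134518154 yaw 178.75965407656537
plate 1499 0.010382912367350896
((557.0453491210938, 15.612335205078125), (145.86798095703125, 72.14628601074219), 80.40840911865234) [[509.32394  -50.291428]
 [580.4617   -62.31273 ]
 [604.7667    81.5161  ]
 [533.629     93.5374  ]]
box [[0.35813369 0.31153991 0.04183796]]
tape [[0.41960568 0.20118004 0.01699824]]
drv [[0.42600832 0.00348285 0.02572906]]
pack [[ 0.78459111 -0.06531833  0.12822669]]
orange [[0.54150221 0.33159789 0.18161281]]
black [[0.77300991 0.13272622 0.06032694]]
```

View pics/z.png

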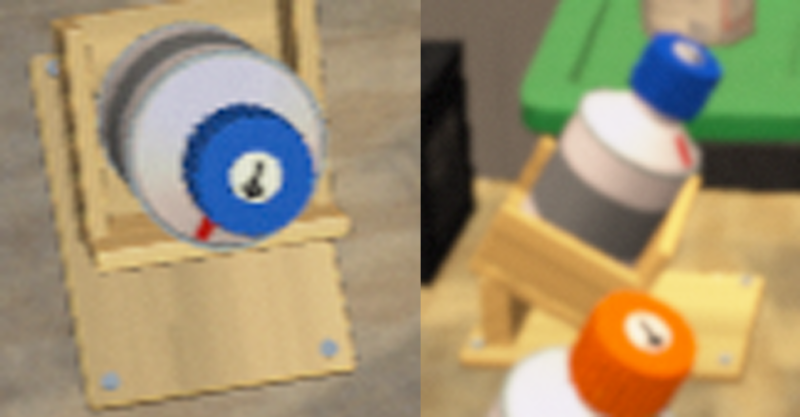

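The left crop shows the blue cap with its white button, the arrow pointing at the red stripe, which is closed. The cap top is at (0.566, 0.024, 0.180). Its axis leans 30° along world -x. I'm now moving to a hover point.

Call:
carry_out(
  steps=[-0.0275,-0.0253,-0.005,0,0,0,0.08,-0.0275,-0.0253,-0.005,0,0,0,0.08,-0.0275,-0.0253,-0.005,0,0,0,0.08,-0.0275,-0.0253,-0.005,0,0,0,0.08,-0.0275,-0.0253,-0.005,0,0,0,0.08,-0.0275,-0.0253,-0.005,0,0,0,0.08,-0.0275,-0.0253,-0.005,0,0,0,0.08,-0.0275,-0.0253,-0.005,0,0,0,0.08],
  squeeze=40,
)

```text
t: 0.77
tool_pos: [0.353, 0.3507, 0.2338]
ee_rot: [-0.0, 0.163, 0.987, -0.0]
wrist_force: [0.8, 0.5, -1.1]
gripper_width: 0.0796
finger_force: 0.0
```

Call:
carry_out(
  steps=[-0.0275,-0.0253,-0.002,0,0,0,0.08,-0.0275,-0.0253,-0.002,0,0,0,0.08,-0.0275,-0.0253,-0.002,0,0,0,0.08,-0.0275,-0.0253,-0.002,0,0,0,0.08,-0.0275,-0.0253,-0.002,0,0,0,0.08,-0.0275,-0.0253,-0.002,0,0,0,0.08,-0.0275,-0.0253,-0.002,0,0,0,0.08,-0.0275,-0.0253,0,0,0,0,0.08],
)

```text
t: 1.43
tool_pos: [0.4961, 0.0881, 0.2482]
ee_rot: [0.0, 0.164, 0.986, 0.0]
wrist_force: [0.6, 1.0, 0.5]
gripper_width: 0.0801
finger_force: 0.0
```

Call:
carry_out(
  steps=[-0.0275,-0.0253,0,0,0,0,0.08,-0.0275,-0.0253,0,0,0,0,0.08,0,0,0,0,0,7,0.08,0,0,0,0,0,7,0.08,0,0,0,0,0,7,0.08,0,0,0,0,0,7,0.08,0,0,0,0,0,7,0.08,0,0,0,0,0,7,0.08],
)

```text
t: 2.1
tool_pos: [0.531, 0.0242, 0.2474]
ee_rot: [-0.0, 0.509, 0.861, -0.0]
wrist_force: [-0.5, 0.1, 0.5]
gripper_width: 0.08
finger_force: 0.0
```

Call:
carry_out(
  steps=[0,0,0,0,0,7,0.08,0,0,0,0,0,7,0.08,0,0,0,0,0,7,0.08,0,0,0,0,0,7,0.08,0,0,0,0,0,7,0.08,0,0,0,0,0,7,0.08,0,0,0,0,0,7,0.08,0,0,0,0,0,7,0.08],
)

```text
t: 2.77
tool_pos: [0.531, 0.0243, 0.2474]
ee_rot: [-0.0, 0.853, 0.521, -0.0]
wrist_force: [0.1, 0.5, 0.4]
gripper_width: 0.0801
finger_force: 0.0
```

Call:
carry_out(
  steps=[0,0,0,0,0,7,0.08,0,0,0,0,0,7,0.08,0,0,0,0,0,7,0.08,0,0,0,0,0,7,0.08,0,0,0,0,0,0,0.08],
)

```text
t: 3.18
tool_pos: [0.531, 0.0244, 0.2475]
ee_rot: [-0.0, 0.954, 0.301, -0.0]
wrist_force: [-0.2, 0.1, -0.3]
gripper_width: 0.0799
finger_force: 0.0
```

```bash
cat >> h.py <<'E'
def goal(n,phi,p):
    "finger line turned phi deg about tool z from the radial (uphill) line"
    n=np.array(n)/np.linalg.norm(n); z=-n; e=np.array([1,0,0])-z[0]*z; e/=np.linalg.norm(e)
    R0=Ro.from_matrix(np.c_[np.cross(e,z),e,z])
    s=status.state(); w,x,y,zq=s["ee_rot"]; R=Ro.from_quat([x,y,zq,w])
    G=R0*Ro.from_euler("z",phi,degrees=True)
    rel=R.inv()*G
    print("t",s["t"],"tcp",s["tool_pos"].round(4),"j",s["joints"].round(3),"F",s["wrist_force"].round(1))
    print("rotvec deg (tool)",rel.as_rotvec(degrees=True).round(2),"shift (tool now)",R.inv().apply(np.array(p)-s["tool_pos"]).round(4),
     "shift (goal axes)",G.inv().apply(np.array(p)-s["tool_pos"]).round(4))
E
python3 - <<'E'
from h import *
n=np.array([-.5,.008,.866]); T=np.array([.5663,.0242,.1802])
goal(n,60,T+.07*n)
E
```

```text
t 3.1833 tcp [0.531  0.0244 0.2475] j [-0.055 -0.168  1.848 -0.     1.463  0.904] F [-0.2  0.1 -0.3]
rotvec deg (tool) [-16.6   25.07   4.8 ] shift (tool now) [ 0.0005 -0.0002  0.0066] shift (goal axes) [-0.0024 -0.0019  0.0059]
```

Call:
carry_out(
  steps=[0,0,0,-3.32,5.01,0.96,0.08,0,0,0,-3.32,5.01,0.96,0.08,0,0,0,-3.32,5.01,0.96,0.08,0,0,0,-3.32,5.01,0.96,0.08,0,0,0,-3.32,5.01,0.96,0.08,0,0,0,0,0,0,0.08,0,0,0,0,0,0,0.08],
)

```text
t: 3.77
tool_pos: [0.5299, 0.0244, 0.2468]
ee_rot: [0.071, 0.932, 0.253, 0.248]
wrist_force: [0.7, -0.5, 1.1]
gripper_width: 0.0799
finger_force: 0.0
```

Run:
```python
from h import *
n=np.array([-.5,.008,.866]); T=np.array([.5663,.0242,.1802])
goal(n,60,T-.021*n)
cp=camera_params("wrist"); p,d=capture("wrist"); cv2.imwrite("pics/w1.png",p); np.save("w1.npy",d); np.savez("w1cp.npz",**cp)
p2,_=capture("top"); cv2.imwrite("pics/t2.png",p2); p3,_=capture("side"); cv2.imwrite("pics/s2.png",p3)
print(cp["camera_matrix"])
# fisheye projection
c=cp["R"]@T+cp["t"]; th=np.arctan2(np.hypot(c[0],c[1]),c[2]); K=cp["camera_matrix"]
print("predicted px",K[0,2]+K[0,0]*th*c[0]/np.hypot(*c[:2]),K[1,2]+K[0,0]*th*c[1]/np.hypot(*c[:2]))
```

```text
t 3.7667 tcp [0.5299 0.0244 0.2468] j [-0.072 -0.551  2.201  0.035  0.971  0.956] F [ 0.7 -0.5  1.1]
rotvec deg (tool) [-0.1   0.07  0.24] shift (tool now) [-0.0012 -0.0011  0.0969] shift (goal axes) [-0.0013 -0.0012  0.0968]
[[371.64829954   0.         318.70323864]
 [  0.         371.64829954 239.2077306 ]
 [  0.           0.           1.        ]]
predicted px 317.18196147624076 243.5659080025065
```

View pics/w1.png

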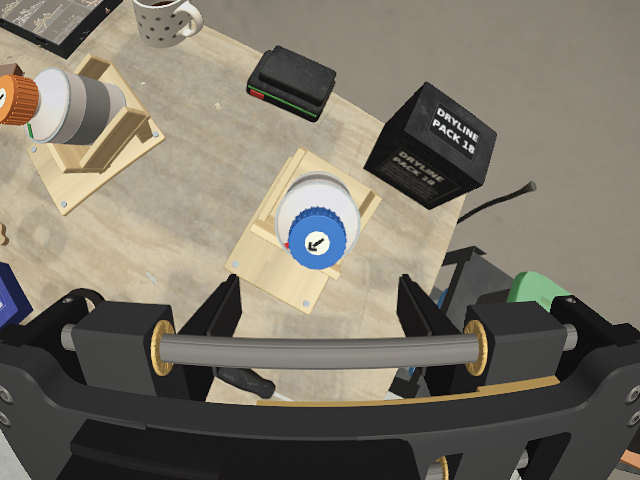

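The wrist view shows the button at about (317,243), which matches the predicted pixel. The cap is centred between the fingers, so I'm descending and gripping.

Call:
carry_out(
  steps=[-0.0003,-0.0003,0.024,0,0,0.1,0.08,-0.0003,-0.0003,0.024,0,0,0.1,0.08,-0.0003,-0.0003,0.024,0,0,0,0.08,-0.0003,-0.0002,0.013,0,0,0,0.08,0,0,0.012,0,0,0,0.08,0,0,0,0,0,0,0.08],
)

```text
t: 4.42
tool_pos: [0.579, 0.0239, 0.1606]
ee_rot: [0.07, 0.933, 0.251, 0.247]
wrist_force: [-1.0, -0.4, -1.1]
gripper_width: 0.0801
finger_force: 0.0
```

Call:
carry_out(
  steps=[0,0,0,0,0,0,0.035,0,0,0,0,0,0,0.035,0,0,0,0,0,0,0.035,0,0,0,0,0,0,0.035,0,0,0,0,0,0,0.035,0,0,0,0,0,0,0.035,0,0,0,0,0,0,0.035,0,0,0,0,0,0,0.035],
  squeeze=35,
)

```text
t: 5.08
tool_pos: [0.5785, 0.024, 0.1635]
ee_rot: [0.071, 0.933, 0.25, 0.249]
wrist_force: [-1.0, 0.4, -0.6]
gripper_width: 0.0362
finger_force: 0.0
```

Run:
```python
from h import *
s=status.state(); print(s)
p,d=capture("wrist"); p2,_=capture("side"); p3,_=capture("top")
print(status.state()["gripper_width"],status.state()["finger_force"],status.state()["tool_pos"])
o=np.hstack([cv2.resize(p[180:420,180:460],(400,343)),cv2.resize(p2[150:280,210:360],(400,343))]); cv2.imwrite("pics/c3.png",o)
```

```text
{'t': 5.0833, 'joints': array([-0.0650796 , -0.35481518,  2.21083691,  0.03673769,  0.7617409 ,
        0.96150186]), 'joint_vel': array([-0.00016842,  0.00209986,  0.00146381, -0.00032824, -0.00167204,
       -0.00092699]), 'joint_efforts': array([-7.35283302e-04, -2.06217992e+01, -3.67430985e+01,  1.46726584e-01,
       -1.57031838e+00,  3.65914812e-02]), 'tool_pos': array([0.57849726, 0.02395754, 0.16353575]), 'ee_rot': array([0.07084551, 0.93276862, 0.25034804, 0.24949845]), 'wrist_force': array([-0.98314159,  0.38181903, -0.58509871]), 'torque': array([-0.0949462 ,  0.36511313,  0.02412106]), 'finger_force': 0.0, 'gripper_width': 0.03616494809188332}
0.03510845435469837 0.0 [0.57846047 0.02396577 0.16329255]
```

View pics/c3.png

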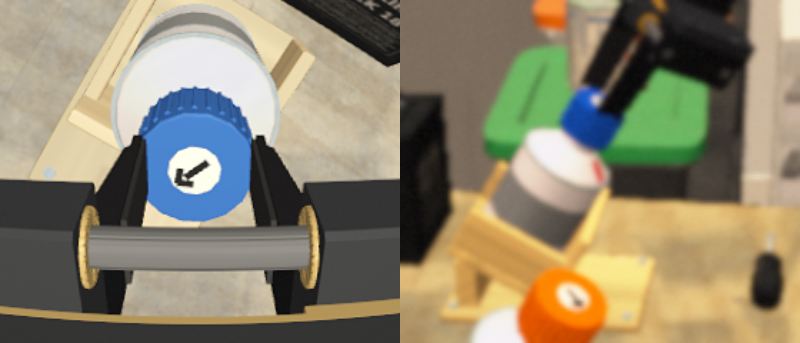

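The crop shows the fingers beside the cap, but the reported width is 35 mm, which is less than the cap's 44 mm, with no force. I'm measuring in the tool frame.

```bash
cat >> h.py <<'E'
def wrist_tool():
    s=status.state(); cp=camera_params("wrist"); p,d=capture("wrist"); K=cp["camera_matrix"]
    v,u=np.mgrid[:480,:640]; a=np.stack([u-K[0,2],v-K[1,2]],-1)/K[0,0]; th=np.linalg.norm(a,axis=-1)
    q=a*(np.tan(th)/np.maximum(th,1e-9))[...,None]
    c=np.dstack([q*d[...,None],d]); W=(c-cp["t"])@cp["R"]
    w,x,y,z=s["ee_rot"]; R=Ro.from_quat([x,y,z,w]); Tl=(W-s["tool_pos"])@R.as_matrix()
    return s,p,d,W,Tl
E
python3 - <<'E'
from h import *
s,p,d,W,T=wrist_tool(); hsv=cv2.cvtColor(p,cv2.COLOR_BGR2HSV)
box=np.zeros(d.shape,bool); box[230:345,270:370]=1
blue=(cv2.inRange(hsv,(98,140,60),(125,255,255))>0)&box
cnt,_=cv2.findContours((blue*255).astype(np.uint8),cv2.RETR_EXTERNAL,cv2.CHAIN_APPROX_NONE)
c=max(cnt,key=cv2.contourArea); f=np.zeros(d.shape,np.uint8); cv2.drawContours(f,[c],-1,255,-1)
f=cv2.erode(f,np.ones((5,5)))>0; wh=f&~blue&(d>0)
v,u=np.nonzero(wh); print("button px",u.mean(),v.mean(),"world",np.median(W[wh],0).round(4),"tool",np.median(T[wh],0).round(4))
A=T[blue&(d>0)]; top=abs(A[:,2]-np.median(T[wh],0)[2])<.003; print("top face tool range",np.percentile(A[top],[2,98],axis=0).round(4))
n=np.linalg.svd(T[wh]-T[wh].mean(0))[2][2]; print("normal tool",n)
for (U,V) in [(272,285),(276,278),(282,276),(365,276),(358,282),(260,300),(370,300),(240,330),(395,330)]:
    print((U,V),p[V,U],T[V,U].round(4),round(float(d[V,U]),3))
E
```

```text
button px 315.73746312684364 298.8180924287119 world [0.5666 0.025  0.1807] tool [-0.0009 -0.0014 -0.0209]
top face tool range [[-0.02   -0.0172 -0.0218]
 [ 0.0194  0.0169 -0.019 ]]
normal tool [-0.00154919 -0.00492859  0.99998665]
(272, 285) [28 29 30] [ 0.0128 -0.0213 -0.0356] 0.168
(276, 278) [28 27 29] [ 0.0125 -0.0205 -0.0265] 0.177
(282, 276) [192 122  70] [ 0.011  -0.0182 -0.0202] 0.183
(365, 276) [218 230 233] [-0.01    0.0301  0.0322] 0.239
(358, 282) [45 47 49] [ 7.970e-02 -1.000e-04 -1.911e-01] 0.0
(260, 300) [28 28 30] [ 0.012  -0.0248 -0.0502] 0.154
(370, 300) [27 27 29] [ 0.0125  0.0215 -0.051 ] 0.153
(240, 330) [ 83 138 168] [ 0.0344 -0.0191 -0.1139] 0.087
(395, 330) [ 93 156 188] [ 0.0349  0.0182 -0.1148] 0.086
```

The cap is centred in the tool frame: (-0.001, -0.001), top 21 mm behind the TCP. I'll command a tighter close to see whether a grip force builds up.

Call:
carry_out(
  steps=[0,0,0,0,0,0,0.02,0,0,0,0,0,0,0.02,0,0,0,0,0,0,0.02,0,0,0,0,0,0,0.02],
  squeeze=35,
)

```text
t: 5.62
tool_pos: [0.5785, 0.024, 0.1632]
ee_rot: [0.071, 0.933, 0.25, 0.249]
wrist_force: [-1.2, 0.4, 1.3]
gripper_width: 0.0207
finger_force: 0.6
```

Run:
```python
from h import *
s,p,d,W,T=wrist_tool(); print(s["gripper_width"],s["finger_force"],s["wrist_force"],s["torque"])
# points of fingers near the tips
for U in range(255,385,5): print(U,[T[V,U].round(3).tolist() for V in (285,) if d[V,U]>0],p[285,U])
cv2.imwrite("pics/w4.png",cv2.resize(p[200:400,200:440],(800,600)))
```

```text
0.020731896672921545 0.5529671721160412 [-1.18728591  0.41717161  1.26616798] [0.00142458 0.48595781 0.05211436]
255 [[-0.058, -0.06, 0.129]] [171 209 226]
260 [[-0.059, -0.056, 0.132]] [174 212 228]
265 [[-0.018, -0.036, 0.036]] [196 203 198]
270 [[-0.017, -0.032, 0.033]] [206 217 228]
275 [[0.005, -0.022, -0.016]] [142  83  42]
280 [[0.007, -0.019, -0.022]] [211 135  76]
285 [[0.012, -0.015, -0.035]] [29 28 30]
290 [[0.012, -0.013, -0.034]] [29 29 31]
295 [[0.011, -0.011, -0.032]] [43 46 47]
300 [[0.006, -0.009, -0.02]] [209 133  75]
305 [[0.006, -0.007, -0.02]] [208 177 153]
310 [[0.006, -0.004, -0.02]] [238 255 255]
315 [[0.007, -0.002, -0.022]] [237 255 253]
320 [[0.006, 0.001, -0.02]] [238 255 255]
325 [[0.007, 0.003, -0.021]] [229 239 239]
330 [[0.006, 0.006, -0.02]] [208 133  73]
335 [[0.006, 0.008, -0.021]] [208 134  75]
340 [[0.008, 0.01, -0.024]] [67 46 35]
345 [[0.013, 0.012, -0.036]] [29 28 30]
350 [[0.012, 0.014, -0.035]] [29 28 30]
355 [[0.013, 0.017, -0.035]] [45 35 31]
360 [[-0.016, 0.027, 0.032]] [215 227 236]
365 [[-0.018, 0.031, 0.036]] [194 202 205]
370 [[-0.074, 0.054, 0.166]] [158 187 201]
375 [[-0.075, 0.06, 0.167]] [160 187 200]
380 [[-0.075, 0.065, 0.168]] [169 194 205]
```

View pics/w4.png

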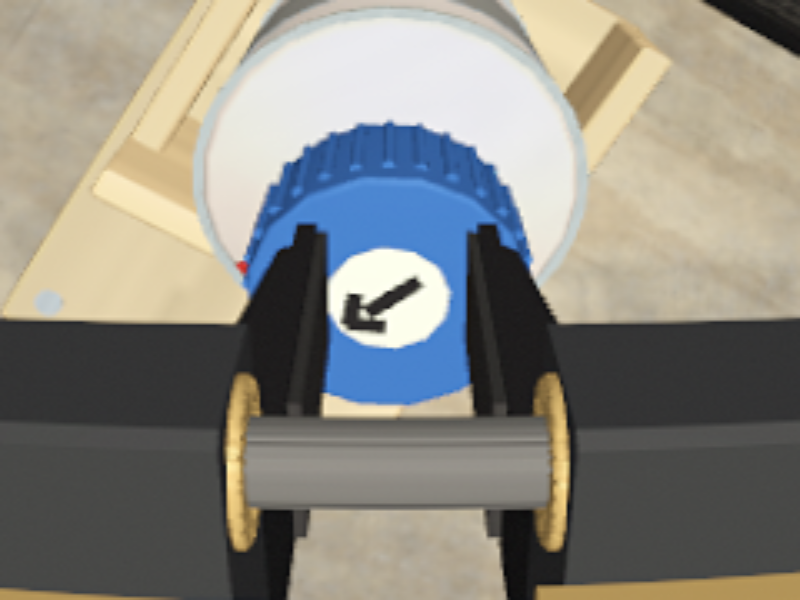

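The fingers seem to be standing over the cap's face instead of around it. I'm checking where the tips really are in the tool frame.

Run:
```python
from h import *
s,p,d,W,T=wrist_tool(); print(s["gripper_width"],s["finger_force"],s["tool_pos"],s["wrist_force"])
dark=(p.max(2)<60)&(d>0)
m=dark.copy(); m[:260]=0;m[325:]=0;m[:,:270]=0;m[:,370:]=0
for V in range(262,325,6):
    r=T[V][m[V]]; 
    for sg in (-1,1):
        q=r[r[:,1]*sg>0.004]
        if len(q): print(V,sg,"y",q[:,1].min().round(4),q[:,1].max().round(4),"zmax",q[:,2].max().round(4),"x@",q[q[:,2].argmax(),0].round(4))
```

```text
0.020342551276650085 0.6440978497266769 [0.57845624 0.02410348 0.16329726] [-2.6864504   0.96634507  0.31150546]
280 -1 y -0.014 -0.0105 zmax -0.0242 x@ 0.0106
280 1 y 0.0103 0.0139 zmax -0.0239 x@ 0.0104
286 -1 y -0.0162 -0.0101 zmax -0.0318 x@ 0.0107
286 1 y 0.0103 0.0166 zmax -0.0261 x@ 0.0082
292 -1 y -0.017 -0.0099 zmax -0.0359 x@ 0.0095
292 1 y 0.0103 0.0172 zmax -0.0271 x@ 0.0055
298 -1 y -0.0177 -0.0064 zmax -0.0216 x@ -0.0003
298 1 y 0.0102 0.0179 zmax -0.0269 x@ 0.0022
304 -1 y -0.0184 -0.0064 zmax -0.0203 x@ -0.0043
304 1 y 0.0102 0.0187 zmax -0.0281 x@ -0.0005
310 -1 y -0.0173 -0.01 zmax -0.0375 x@ 0.001
310 1 y 0.0102 0.017 zmax -0.0294 x@ -0.0032
316 -1 y -0.0164 -0.01 zmax -0.0381 x@ -0.0018
316 1 y 0.0101 0.0165 zmax -0.0304 x@ -0.006
322 -1 y -0.0157 -0.01 zmax -0.0376 x@ -0.0053
322 1 y 0.0102 0.0157 zmax -0.0388 x@ -0.0046
```

Run:
```python
from h import *
p=cv2.imread("pics/w1.png"); d=np.load("w1.npy"); cp=np.load("w1cp.npz"); K=cp["camera_matrix"]
v,u=np.mgrid[:480,:640]; a=np.stack([u-K[0,2],v-K[1,2]],-1)/K[0,0]; th=np.linalg.norm(a,axis=-1)
q=a*(np.tan(th)/np.maximum(th,1e-9))[...,None]; W=(np.dstack([q*d[...,None],d])-cp["t"])@cp["R"]
R=Ro.from_quat([.932,.253,.248,.071]); T=(W-[.5299,.0244,.2468])@R.as_matrix()
for U,V in [(238,278),(236,284),(238,290),(232,300),(225,305),(402,277),(406,282),(403,290),(412,300)]: print(U,V,p[V,U],T[V,U].round(4),d[V,U].round(3))
```

```text
238 278 [26 25 26] [ 0.0104 -0.0403 -0.0219] 0.182
236 284 [29 29 30] [ 0.0091 -0.0404 -0.0264] 0.178
238 290 [25 25 26] [ 0.0052 -0.0401 -0.0248] 0.18
232 300 [26 28 29] [ 0.0063 -0.04   -0.0388] 0.167
225 305 [26 27 28] [ 0.0102 -0.0399 -0.052 ] 0.153
402 277 [25 25 26] [ 0.0113  0.0413 -0.0228] 0.181
406 282 [17 17 18] [ 0.0123  0.0413 -0.0316] 0.172
403 290 [24 26 27] [ 0.0086  0.0399 -0.0325] 0.172
412 300 [41 43 45] [ 0.0107  0.0404 -0.0481] 0.156
```

In both views the fingertips are really about 21 mm behind the reported TCP. I'm backing off, opening, and going 20 mm deeper.

Call:
carry_out(
  steps=[0,0,-0.006,0,0,0,0.08,0,0,0,0,0,0,0.08,0,0,0,0,0,0,0.08,0,0,0,0,0,0,0.08,0,0,0,0,0,0,0.08,0,0,0,0,0,0,0.08,-0.0009,-0.0014,0,0,0,0,0.08,0,0,0,0,0,0,0.08],
)

```text
t: 6.38
tool_pos: [0.574, 0.0249, 0.1674]
ee_rot: [0.071, 0.933, 0.25, 0.249]
wrist_force: [0.9, 0.2, -0.9]
gripper_width: 0.0682
finger_force: 0.0
```

Call:
carry_out(
  steps=[0,0,0,0,0,0,0.08,0,0,0.008,0,0,0,0.08,0,0,0.008,0,0,0,0.08,0,0,0,0,0,0,0.08],
)

```text
t: 6.72
tool_pos: [0.5816, 0.0247, 0.1513]
ee_rot: [0.07, 0.933, 0.25, 0.248]
wrist_force: [-0.3, -0.2, -0.8]
gripper_width: 0.08
finger_force: 0.0
```

Call:
carry_out(
  steps=[0,0,0.006,0,0,0,0.08,0,0,0.004,0,0,0,0.08,0,0,0,0,0,0,0.08,0,0,0,0,0,0,0.08],
)

```text
t: 7.05
tool_pos: [0.5872, 0.0246, 0.1447]
ee_rot: [0.071, 0.933, 0.25, 0.249]
wrist_force: [-0.5, -0.4, -0.3]
gripper_width: 0.0799
finger_force: 0.0
```

Call:
carry_out(
  steps=[0,0,0,0,0,0,0.04,0,0,0,0,0,0,0.04,0,0,0,0,0,0,0.04,0,0,0,0,0,0,0.04,0,0,0,0,0,0,0.04,0,0,0,0,0,0,0.04,0,0,0,0,0,0,0.04,0,0,0,0,0,0,0.04],
  squeeze=35,
)

```text
t: 7.72
tool_pos: [0.5873, 0.0246, 0.1454]
ee_rot: [0.071, 0.933, 0.25, 0.249]
wrist_force: [-1.1, 0.6, 1.1]
gripper_width: 0.0434
finger_force: 35.0
```

Run:
```python
from h import *
n=np.array([-.5,.008,.866]); T=np.array([.5663,.0242,.1802])
goal(n,60,T-.041*n)
s,p,d,W,T=wrist_tool(); cv2.imwrite("pics/w5.png",cv2.resize(p[200:400,200:440],(800,600)))
print(s["gripper_width"],s["finger_force"],s["torque"])
```

```text
t 7.7167 tcp [0.5873 0.0246 0.1454] j [-0.062 -0.311  2.21   0.037  0.719  0.963] F [-1.1  0.6  1.1]
rotvec deg (tool) [-0.02 -0.06 -0.11] shift (tool now) [-0.001   0.0003  0.0004] shift (goal axes) [-0.001   0.0003  0.0004]
0.04344046081331563 35.00058352947235 [-0.02718197  0.4874593   0.03949732]
```

View pics/w5.png

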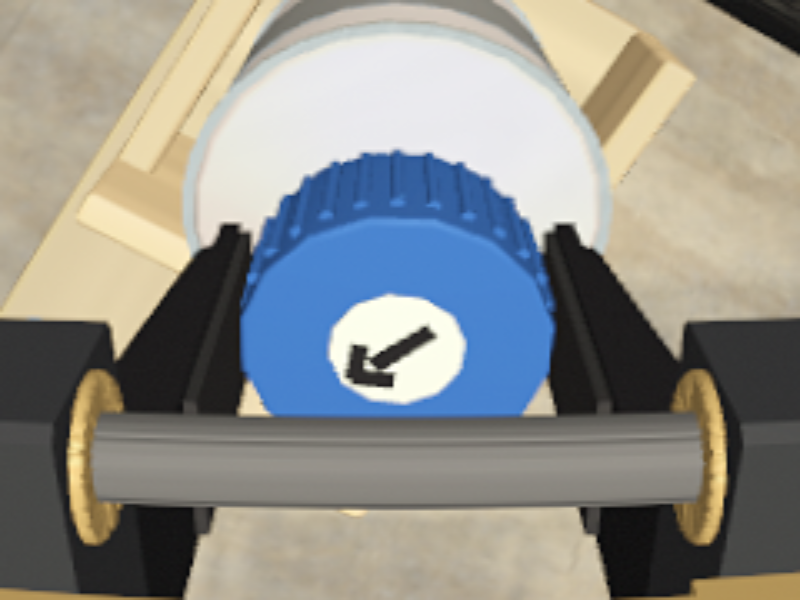

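The crop shows a good grip: 43.4 mm width, 35 N, fingers either side of the cap. Next I press 8 mm along the axis.

Call:
carry_out(
  steps=[0,0,0.002,0,0,0,0.035,0,0,0.002,0,0,0,0.035,0,0,0.002,0,0,0,0.035,0,0,0.002,0,0,0,0.035,0,0,0,0,0,0,0.035,0,0,0,0,0,0,0.035],
  squeeze=45,
)

```text
t: 8.27
tool_pos: [0.591, 0.0246, 0.1392]
ee_rot: [0.071, 0.933, 0.251, 0.249]
wrist_force: [-12.0, 0.7, 11.0]
gripper_width: 0.0434
finger_force: 45.0
```

Call:
carry_out(
  steps=[0,0,0,0,0,-5,0.035,0,0,0,0,0,-5,0.035,0,0,0,0,0,-5,0.035,0,0,0,0,0,-5,0.035,0,0,0,0,0,-5,0.035,0,0,0,0,0,-5,0.035,0,0,0,0,0,-5,0.035,0,0,0,0,0,-5,0.035],
)

```text
t: 8.93
tool_pos: [0.5903, 0.0252, 0.1388]
ee_rot: [0.151, 0.79, 0.556, 0.209]
wrist_force: [-15.2, 2.9, 12.6]
gripper_width: 0.0434
finger_force: 45.0
```

Run:
```python
from h import *
n=np.array([-.5,.008,.866]); T=np.array([.5663,.0242,.1802])
goal(n,60,T-.048*n)
s,p,d,W,T=wrist_tool(); cv2.imwrite("pics/w6.png",cv2.resize(p[200:400,200:440],(800,600)))
print(s["gripper_width"],s["finger_force"],s["torque"])
```

```text
t 8.9333 tcp [0.5903 0.0252 0.1388] j [-0.061 -0.294  2.208  0.038  0.707  0.261] F [-15.2   2.9  12.6]
rotvec deg (tool) [-1.700e-01 -2.000e-02  4.009e+01] shift (tool now) [-0.0013  0.0004  0.0002] shift (goal axes) [-0.0008  0.0011  0.0002]
0.043431272093436314 45.00774264335632 [0.47191107 1.79577444 0.09666926]
```

View pics/w6.png

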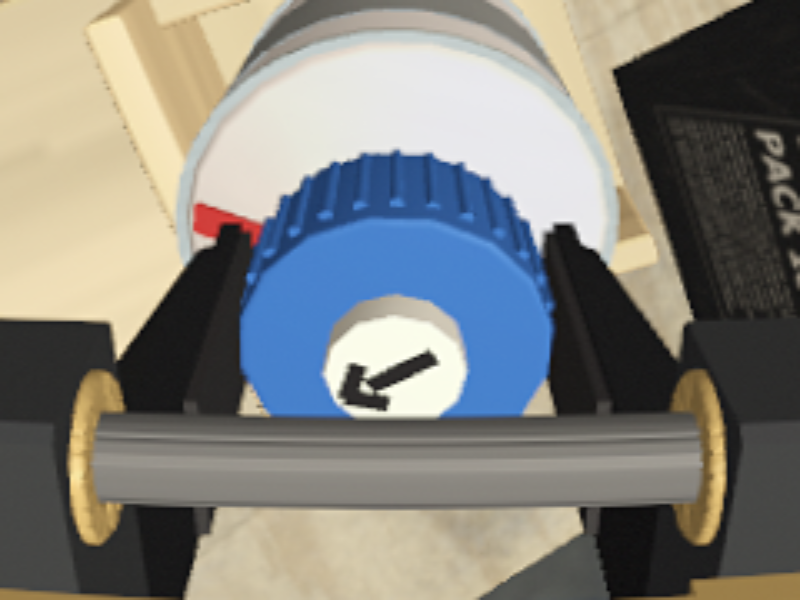

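The button stands proud, so the shell is fully down, and the arrow has turned with the gripper by about 38–40°. About 11° more should reach the stop.

Call:
carry_out(
  steps=[0,0,0,0,0,-4,0.035,0,0,0,0,0,-4,0.035,0,0,0,0,0,-3,0.035,0,0,0,0,0,0,0.035],
)

```text
t: 9.32
tool_pos: [0.5901, 0.0253, 0.1387]
ee_rot: [0.17, 0.734, 0.628, 0.194]
wrist_force: [-15.9, 2.5, 11.9]
gripper_width: 0.0431
finger_force: 45.0
```

Run:
```python
from h import *
s,p,d,W,T=wrist_tool(); cv2.imwrite("pics/w7.png",cv2.resize(p[200:400,200:440],(800,600)))
w,x,y,z=s["ee_rot"]; R=Ro.from_quat([x,y,z,w])
print(R.inv().apply(s["torque"]),R.inv().apply(s["wrist_force"]),s["joints"])
```

```text
[1.88392847 0.08774143 0.04067774] [  1.20234458  -8.17120049 -18.21804645] [-0.06117307 -0.29406492  2.2080192   0.03785976  0.7074726   0.07121178]
```

View pics/w7.png

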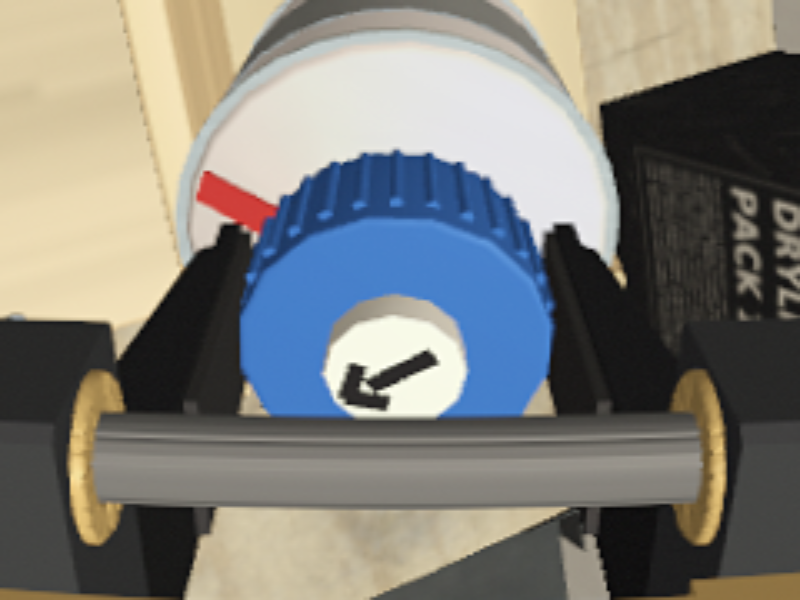

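The arrow still moves with the gripper, at about 48–50° in all. I'll add a few degrees to seat it on the stop and check the torque.

Call:
carry_out(
  steps=[0,0,0,0,0,-2,0.035,0,0,0,0,0,-2,0.035,0,0,0,0,0,0,0.035],
)

```text
t: 9.62
tool_pos: [0.59, 0.0253, 0.1387]
ee_rot: [0.176, 0.712, 0.653, 0.188]
wrist_force: [-17.1, 2.6, 13.0]
gripper_width: 0.043
finger_force: 45.0
```

Run:
```python
from h import *
s,p,d,W,T=wrist_tool(); cv2.imwrite("pics/w8.png",p)
w,x,y,z=s["ee_rot"]; R=Ro.from_quat([x,y,z,w])
print(R.inv().apply(s["torque"]),R.inv().apply(s["wrist_force"]),s["joints"])
for f in ("w6","w7"):
    q=cv2.imread(f"pics/{f}.png")
a=cv2.imread("pics/w7.png"); b=cv2.resize(p[200:400,200:440],(800,600))
for q in (a,b):
    g=q[300:410,335:455]; m=cv2.inRange(g,(0,0,0),(80,80,80)); y,x=np.nonzero(m); v=np.linalg.eigh(np.cov(x,y))[1][:,1]; print("arrow",np.degrees(np.arctan2(v[1],v[0])),len(x))
```

```text
[1.89518646 0.21289598 0.50474478] [  1.81365967  -8.51769609 -19.81715542] [-0.06134575 -0.29414289  2.2080881   0.03856548  0.70773112  0.00320092]
arrow 156.2674930172851 1808
arrow 157.72396832755462 1870
```

The torque has risen to 0.5 N m, so the cap is on its stop. I'm easing up, opening and retreating along the axis.

Call:
carry_out(
  steps=[0,0,-0.004,0,0,1,0.035,0,0,-0.004,0,0,0,0.035,0,0,0,0,0,0,0.08,0,0,0,0,0,0,0.08,0,0,0,0,0,0,0.08,0,0,0,0,0,0,0.08,0,0,0,0,0,0,0.08,0,0,0,0,0,0,0.08],
)

```text
t: 10.33
tool_pos: [0.5874, 0.0245, 0.1451]
ee_rot: [0.176, 0.718, 0.647, 0.19]
wrist_force: [-0.2, -0.3, 0.0]
gripper_width: 0.0767
finger_force: 0.0
```

Call:
carry_out(
  steps=[0,0,-0.02,0,0,0,0.08,0,0,-0.02,0,0,0,0.08,0,0,-0.02,0,0,0,0.08,0,0,-0.02,0,0,0,0.08,0,0,-0.02,0,0,0,0.08,0,0,0,0,0,0,0.08,0,0,0,0,0,0,0.08],
)

```text
t: 10.92
tool_pos: [0.5379, 0.0252, 0.2333]
ee_rot: [0.177, 0.717, 0.646, 0.191]
wrist_force: [-0.2, -0.6, 0.0]
gripper_width: 0.0797
finger_force: 0.0
```

Run:
```python
from h import *
s,p,d,W,T=wrist_tool(); print(s["t"],s["tool_pos"],s["wrist_force"])
cv2.imwrite("pics/w9.png",cv2.resize(p[120:360,200:440],(600,600)))
```

```text
10.9167 [0.53786758 0.02520313 0.23325742] [-0.16503679 -0.63461222  0.03293189]
```

View pics/w9.png

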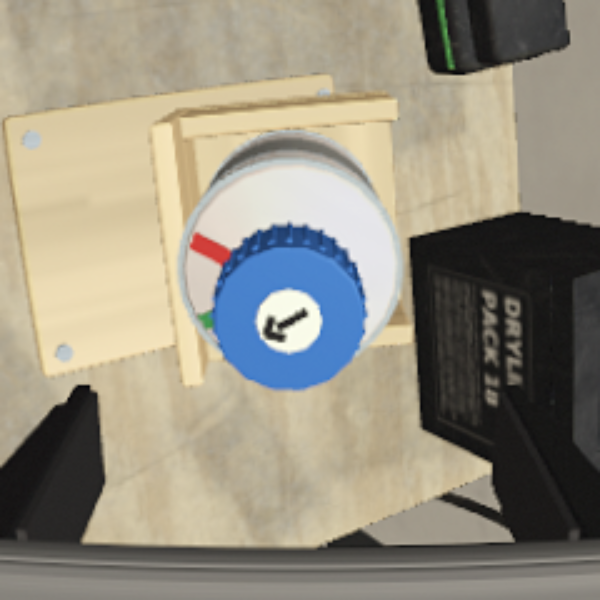

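The crop shows the cap sprung up, with the button level at about (288,321). The arrow has turned 50° away from red, towards the green stripe at about (207,320).

```bash
python3 -c "
from workcell import job; print(job.close_job())"
```

```text
the job is handed in; nothing more can be done
None
```

I pressed the blue cap down, turned it about 50° anticlockwise to its stop and let it spring back; the orange can and loose things were not touched, and the job is handed in (about 11 s used, no verdict returned).

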